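Jack up the engraver's hinged work plate and hold it

ROBOT

A 7-joint arm with a two-finger parallel gripper is mounted at the origin on the work surface. World frame = base frame: x ahead of the robot, y to its left, z up, the work surface at z = 0. Lengths are in m, angles in rad, forces in N, time in s.
With the tool pointing down it reaches from about 0.425 to 0.925 m from the base axis. Payload 6.8 kg.
Tool frame: the origin (TCP) lies at the very end of the fingers, on their centre line; the grasp point (between the pads) lies 19 mm behind it; z points along the fingers, y is the line along which they close (so a half turn about z gives the same grasp; the last joint's range is limited). The gripper opens to 85 mm and grips with 20 to 120 N. Pads are 22 mm wide; open, the fingers measure 114 mm over their backs; the gripper's body (76 mm by 85 mm) begins 54 mm behind the grasp point. The pads swing forward as they close: fully open they stand 13 mm farther back than shut.
Start: joints at [-1.308, 0.477, 0.022, 1.555, -0.011, 1.109, -0.083], TCP at [0.245, 0.629, 0.231] pointing down, gripper open.
Joint ranges: [-2.96, 2.96], [-0.34, 2.1], [-1.41, 1.46], [0.24, 2.44], [-1.37, 4.51], [0.17, 1.92], [-2.96, 2.96]. Speed limits (rad/s): [2.39, 2.39, 3.14, 3.14, 3.14, 3.14, 3.14].

INTERFACE

Orientations are given as a unit quaternion [w, x, y, z].
In Python, from station import get_obs, read_camera, hand_in gives the robot as it stands.
- The arm moves only by the tool arm_command, never from a script. Its argument "commands" is one flat list of numbers, 7 for each row, row after row: the shift along the tool's x, y, z in m, then the turn, a rotation vector about the tool's x, y, z in degrees, then the opening, from 0 (shut) to 1 (fully open). In form: [tx, ty, tz, rx, ry, rz, fingers, tx, ty, tz, rx, ry, rz, fingers, ...]. A call has 1 to 8 rows; each row is the pose to reach, as a shift and turn from the pose commanded when the call began, along the tool's axes at that moment; what a row does not reach only later rows make up. A row lasts 1/10 s, in which the tool goes at most 50 mm and 8.59 degrees, less where a joint would pass 70% of its speed; a pose out of reach is approached as far as the arm can. A call with a gripper value outside its range is refused whole. The fingers move at their own pace and stop on an object; "force" is the grip in N (left out, the last holds). Time passes only in rows, so rows that repeat a pose let the fingers close. It gives the time, the measured TCP pose, the force, the opening and the grip force at its end, in the units of the state.
- get_obs(): the state, without advancing time (a new reading comes with each control period).
- read_camera(name): name is "scene" or "top" or "wrist"; returns a dict with "img" (480x640x3 uint8, red, green, blue), "camera_matrix" (3x3 intrinsics, pixels), "pose" (4x4, takes a point from camera to world coordinates). Camera axes: x right, y down, z forward; pixel columns grow to the right and rows downward; lengths in m; the calibration is good to about 2 mm. A picture is of the moment at which its call begins. There is no depth.
- hand_in(): hands the job in; it is judged then, once.
The state is a dict: "t": time; "q": joint angles; "joint_vel": joint speeds; "joint_torque": joint torques, N m; "eef_pos": TCP position; "tool_rot": TCP orientation; "contact_force": force on the tool from outside, world axes, zero at the start; "torque": the same for the moment, N m; "gripper_width": opening from 0.0 (shut) to 1.0 (fully open); "grasp_force": force on a finger pad.
Only numpy, scipy, OpenCV 4.12 (cv2) and the standard library are available. Lean on these libraries where they do the work, as an engineer would, in place of code of your own. Each camera call takes 0.05 s, during which the arm holds its last target. There are 200 camera calls.

TASK

Move the turned wooden bead box out of the way and stand it upright in the wooden tray. Then set the lever jack flat on the bench with its saddle centred under the lift pad of the hinged work plate (the pad is under the plate's ear, below the hex bolt head), and pump it: press the handle fully down so that the jack raises the plate, let the handle all the way back up so that the plate settles, then press it fully down again. Finish still holding the handle down with the plate raised by the jack alone, and leave the two gravers and the oilstone where they lie.

Things in the scene. Friction and masses are not known exactly. Their poses are not given: they have to be found in the camera images.
- bead_box_mid (a point): Turned dark wooden bead box, loose, a straight cylinder 44 mm across and 52 mm tall with a small knob on its lid (69 mm tall overall), about 0.12 kg. It stands on the bench in front of the work plate, where the jack has to go. This point is on its axis 30 mm above its foot; z points up its axis.
- tray_in (a point): Square open wooden tray, fixed to the bench, 150 x 150 mm outside, 26 mm high, walls and floor 5 mm thick (140 mm square inside). This point is the centre of its inner floor; x and y run along its sides, z up.
- jack_grip (a point): Lever jack, loose, 0.73 kg: base 260 x 66 x 14 mm with a square bright steel lifting post to carry it by, 34 mm along the jack, 24 mm across, top 92 mm above the bench; it balances near the post. This point: the post's centre, 70 mm above the jack's underside. x points along the jack to the saddle, y across, z up. The base reaches 95 mm ahead (+x) and 165 mm behind this point.
- jack_saddle (a point): Centre of the top of the jack's round, slightly domed saddle (34 mm across) on the ram, 70 mm in front (+x) of the lifting post's centre. It is 70 mm above the bench when the handle is up and rises by 22 mm, in step with the handle, as the handle goes fully down.
- handle_pad (a point): Centre of the upper face of the flat pad (36 x 36 x 8 mm) at the rear end of the pump handle, where it is pressed. Handle up: 139 mm behind (-x of the jack) the post's centre and 117 mm above the bench; fully down: 155 mm behind and 48 mm above, moving on an arc of 120 mm radius. Its axes turn with the handle (when up they agree with the jack's).
- pump_handle (a joint): Pump handle angle, rad: 0 = up (0.5 rad above level), 0.6 = fully down on its stop. Pivot: 36 mm behind the post's centre, 55 mm up, axis along the jack's y. A spring and the load push it up when let go, and the saddle sinks with it (single-stroke jack). Pressing the pad takes about 2 N at the top, 5 to 7 N at the bottom under the plate.
- lift_pad (a point): Centre of the underside of the lift pad, a steel disc 32 mm across, 78 mm above the bench when the plate is down, about 92 mm fully raised. It is under the 50 mm wide ear on the work plate's front edge, below a hex bolt head. The ear ends 30 mm in front (-x); its top is 102 mm up (bolt head 110 mm). x points to the plate's hinge, away from the robot, y along the front edge, z up.
- stand: Fixed dark steel stand of the hinged aluminium work plate (and all it carries). Origin on the bench right below the lift pad, axes as the lift pad's. The stand begins 65 mm behind (+x of) it, so the jack comes in from the front, pointing along +x. The plate is 210 mm wide, about 1.7 kg, hinged 225 mm behind the pad; its front edge is 25 mm behind the pad.
- bead_box: The bead box itself; origin at the centre of its foot.
- jack_ram: The jack's ram and saddle; the origin is on the bench right below the saddle when the handle is up.
- graver_a_mid (a point): A graver lying on the bench, not to be disturbed: mushroom-shaped wooden handle with a steel blade, about 97 mm long and 32 mm wide. Its middle.
- graver_b_mid (a point): A second graver like the first, not to be disturbed. Its middle.
- oilstone_mid (a point): Oilstone in a dark wooden base, 120 x 55 x 26 mm, lying beside the jack, not to be disturbed. Its middle.
Not all that is in view belongs to the job. Leave any orange or turquoise look-alike of the bead_box alone.

How it is judged:
On the way, in this order (a step that is already met when the one before it is completed fails the run):
1. the bead box stands upright in the tray, let go (x of bead_box_mid in the frame of tray_in between -0.055 and 0.055 m and y of bead_box_mid in the frame of tray_in between -0.055 and 0.055 m and z of bead_box_mid in the frame of tray_in below 0.038 m and angle between bead_box_mid's own z axis and vertical below 0.15 rad and contact force between the fingers and bead_box below 0.1 N), for 0.3 s.
2. the jack stands flat on the bench with its saddle under the lift pad, handle up (horizontal distance between jack_saddle and lift_pad below 0.012 m and angle between jack_grip's own z axis and vertical below 0.08 rad and height (world z) of jack_grip below 0.076 m and value of joint pump_handle below 0.1 rad), for 0.2 s.
3. the handle is pressed fully down and the jack raises the plate (horizontal distance between jack_saddle and lift_pad below 0.012 m and angle between jack_grip's own z axis and vertical below 0.08 rad and height (world z) of jack_grip below 0.076 m and value of joint pump_handle above 0.52 rad and height (world z) of lift_pad above 0.086 m and contact force between jack_ram and stand above 1.5 N), for 0.2 s.
4. the handle is let back up and the plate settles (value of joint pump_handle below 0.1 rad and height (world z) of lift_pad below 0.0805 m), for 0.1 s.
At the end, for the whole second after the job is handed in: The robot holds the pump handle steady beyond 0.52 of 0.6 rad; the saddle is within 12 mm of the pad's centre and carries the plate, its pad over 86 mm above the bench and not touched by the robot; the jack stands flat; the bead box stands upright in the tray, let go (all of step 1 and all of step 3 and contact force between any of the fingers, the arm and pump_handle above 1 N and contact force between each of the fingers, the arm and stand below 0.5 N and velocity of joint pump_handle between -0.05 and 0.05 rad/s); the arm keeps its last pose, push and grip.
It fails at once if a graver or the oilstone is moved by more than 20 mm (distance of any of graver_a_mid, graver_b_mid, oilstone_mid from where it was at the start of the episode above 0.02 m).
It also fails if it takes over 72 s, if anything falls off the work surface, if the arm or the gripper's body presses on something with over 40 N, if the wrist force passes 120 N, or if a joint passes its speed limit or range.

## Working session

There is one attempt and no reset: what is moved stays moved. The work goes in short steps, Python scripts to look and compute and a tool call to move; the robot and the scene stay as the last step left them, time stands still between calls to the robot, and variables do not carry over. Pictures are saved under pics/ and viewed, at most 13 in all, crops included, and the job is handed in when it is done.

Besides the shell and the picture viewer there is one more tool, called after "Call:" as name(argument=value, ...) on one line, values as JSON. arm_command: Moves the arm, as the interface text tells. Its arguments: {"type":"object","properties":{"commands":{"type":"array","items":{"type":"number"}},"force":{"type":"number"}},"required":["commands"]}

```bash
ls; mkdir -p pics; cat > h.py <<'E'
import numpy as np, cv2
from station import get_obs, read_camera, hand_in
from scipy.spatial.transform import Rotation as R
def ray(c,uv,z):
    K=np.array(c["camera_matrix"]);T=np.array(c["pose"])
    d=T[:3,:3]@np.linalg.inv(K)@np.array([uv[0],uv[1],1.]);o=T[:3,3]
    return o+d*(z-o[2])/d[2]
def proj(c,p):
    K=np.array(c["camera_matrix"]);T=np.array(c["pose"])
    q=K@(T[:3,:3].T@(np.array(p)-T[:3,3]));return q[:2]/q[2]
def snap(n,f):
    c=read_camera(n);cv2.imwrite(f"pics/{f}.png",c["img"][:,:,::-1]);np.save(f"pics/{f}.npy",c,allow_pickle=True);return c
def load(f): return np.load(f"pics/{f}.npy",allow_pickle=True).item()
E
python3 - <<'E'
from h import *
o=get_obs();print({k:np.round(v,3) for k,v in o.items()})
for n in("scene","top"):
    c=snap(n,n+"0");print(n,np.round(c["pose"],3).tolist(),np.round(c["camera_matrix"]).tolist())
E
```

```text
pics
{'t': np.float64(0.0), 'q': array([-1.308,  0.478,  0.022,  1.556, -0.011,  1.109, -0.083]), 'joint_vel': array([ 0.   , -0.   , -0.   , -0.001, -0.001, -0.001,  0.001]), 'joint_torque': array([-0.0000e+00, -5.9645e+01,  1.6080e+00, -2.8119e+01,  1.2000e-02,
        9.0000e-03,  0.0000e+00]), 'eef_pos': array([0.244, 0.629, 0.23 ]), 'tool_rot': array([-0.   ,  0.184,  0.983, -0.001]), 'contact_force': array([ 0.124,  0.029, -0.153]), 'torque': array([-0.012, -0.014,  0.   ]), 'grasp_force': np.float64(0.0), 'gripper_width': np.float64(1.001)}
scene [[0.747, 0.386, -0.541, 1.152], [0.664, -0.429, 0.612, -0.651], [0.004, -0.816, -0.577, 0.74], [0.0, 0.0, 0.0, 1.0]] [[508.0, 0.0, 320.0], [0.0, 508.0, 238.0], [0.0, 0.0, 1.0]]
top [[0.025, -0.981, 0.19, 0.337], [-1.0, -0.024, 0.011, 0.003], [-0.006, -0.19, -0.982, 1.24], [0.0, 0.0, 0.0, 1.0]] [[527.0, 0.0, 319.0], [0.0, 527.0, 244.0], [0.0, 0.0, 1.0]]
```

View pics/top0.png

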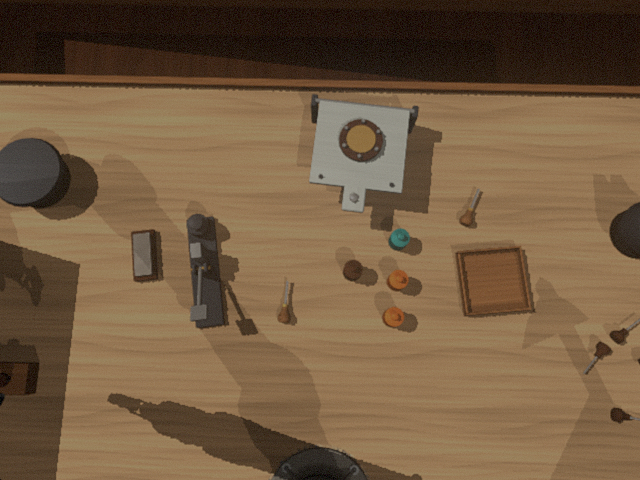

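View pics/scene0.png

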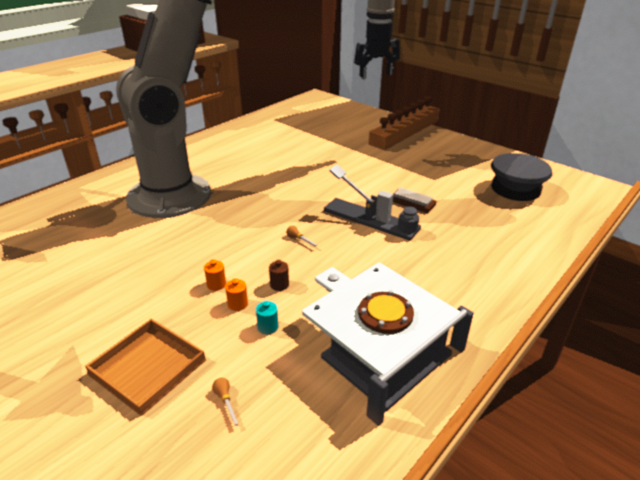

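Top view: bead box is at (353,270), tray centre (494,282), bolt head (354,198), jack saddle (198,222), post (197,250), pad (199,312), gravers (285,303) and (470,207), oilstone (144,255). In the scene view, the box is at (279,275) and the jack is near (380,213).

```bash
python3 - <<'E'
from h import *
c=load("top0");s=load("scene0")
hsv=cv2.cvtColor(c["img"],cv2.COLOR_RGB2HSV)
def blob(m,x0,y0,x1,y1):
    k=np.zeros_like(m);k[y0:y1,x0:x1]=m[y0:y1,x0:x1]
    cs,_=cv2.findContours(k,cv2.RETR_EXTERNAL,cv2.CHAIN_APPROX_NONE);cc=max(cs,key=cv2.contourArea);return cc
v=hsv[:,:,2]
b=blob((v<90).astype(np.uint8),335,250,372,290);print("box",cv2.minEnclosingCircle(b),cv2.boundingRect(b))
print("box xy at 26mm",ray(c,cv2.minEnclosingCircle(b)[0],.04))
j=blob((v<90).astype(np.uint8),180,205,232,335);r=cv2.minAreaRect(j);print("jack",r)
t=blob((hsv[:,:,1]>150).astype(np.uint8)*(v<190).astype(np.uint8),450,240,540,322);r=cv2.minAreaRect(t);print("tray",r,ray(c,r[0],.026))
for z,uv in [(.11,(354,198)),(.07,(198,218)),(.092,(196,250)),(.117,(199,312)),(0.026,(144,255)),(.01,(285,303)),(.01,(470,207))]: print(uv,np.round(ray(c,uv,z),3))
# scene masks
for f,(x0,y0,x1,y1) in {"sbolt":(310,262,360,300)}.items(): pass
cr=lambda im,x0,y0,x1,y1,k:cv2.resize(im[y0:y1,x0:x1],None,fx=k,fy=k,interpolation=cv2.INTER_CUBIC)
a=cr(c["img"],170,190,260,340,4);b2=cr(c["img"],295,160,395,310,4)
cv2.imwrite("pics/crop1.png",np.hstack([a,b2])[:,:,::-1])
E
```

```text
box ((355.5, 271.0), 12.659089088439941) (343, 260, 26, 21)
box xy at 26mm [ 0.50823803 -0.06939626  0.04      ]
jack ((210.28314208984375, 270.3664855957031), (114.21139526367188, 41.84279251098633), 86.92254638671875)
tray ((464.0400085449219, 276.7799987792969), (18.600000381469727, 18.0), 36.86989974975586) [ 0.50288379 -0.32132305  0.026     ]
(354, 198) [ 0.662 -0.06   0.11 ]
(198, 218) [0.617 0.294 0.07 ]
(196, 250) [0.539 0.288 0.092]
(199, 312) [0.401 0.266 0.117]
(144, 255) [0.536 0.425 0.026]
(285, 303) [0.433 0.092 0.01 ]
(470, 207) [ 0.674 -0.344  0.01 ]
```

View pics/crop1.png

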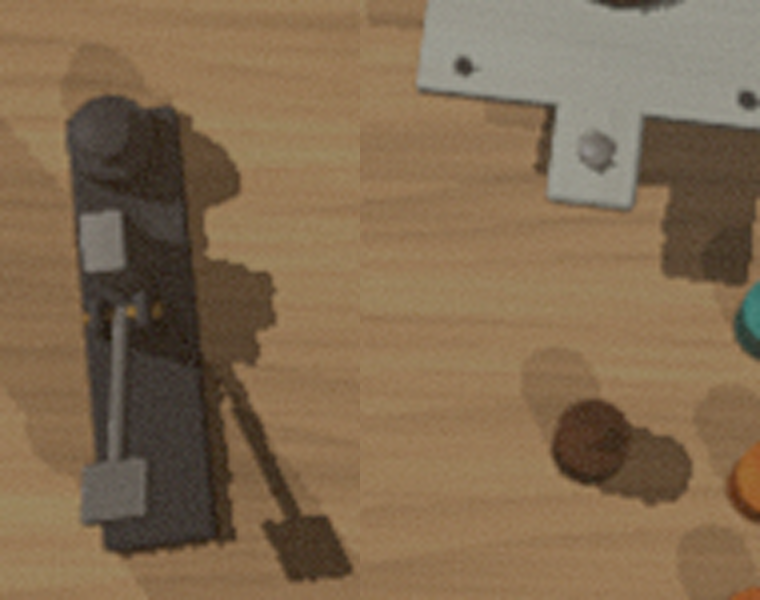

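Crop: jack post top is centred at about (103,240), pad (113,491), base right edge (177,108)–(215,537). The ear bolt is at (597,150), plate front edge (418,90)–(760,128), box lid (592,440). Next I'll compute the yaws and the first move.

```bash
cat >> h.py <<'E'
def plan(p,yaw):
    """tool-frame shift and turn to bring TCP to p, pointing down, tool y at yaw deg (mod 180)"""
    o=get_obs();q=o["tool_rot"];A=R.from_quat([q[1],q[2],q[3],q[0]]);best=None
    for k in (0,180):
        a=np.radians(yaw+k);y=np.array([np.cos(a),np.sin(a),0]);z=np.array([0,0,-1.]);x=np.cross(y,z)
        rv=np.degrees((A.inv()*R.from_matrix(np.c_[x,y,z])).as_rotvec())
        if best is None or np.linalg.norm(rv)<np.linalg.norm(best): best=rv
    d=A.inv().apply(np.array(p)-o["eef_pos"])
    print("t",round(float(o["t"]),2),"pos",np.round(o["eef_pos"],4),"shift",np.round(d,4),"turn",np.round(best,1),"q7",round(float(o["q"][6]),2))
E
python3 - <<'E'
from h import *
c=load("top0")
L=lambda x,y:(170+x/4,190+y/4);B=lambda x,y:(295+(x-360)/4,160+y/4)
def seg(a,b,z):
    p,q=ray(c,a,z),ray(c,b,z);print(np.round(p,3),np.round(q,3),"yaw",round(np.degrees(np.arctan2(*(q-p)[1::-1])),1))
print("base edge");seg(L(215,537),L(177,108),.014);seg(L(105,550),L(215,537),.014)
print("post-pad");p=ray(c,L(103,240),.092);q=ray(c,L(113,491),.117);print(p,q,np.degrees(np.arctan2(*(p-q)[1::-1])))
print("plate");seg(B(760,128),B(418,90),.102);seg(B(634,209),B(548,200),.102)
print("bolt",ray(c,B(597,150),.11),"ear end mid",ray(c,B(591,204.5),.102))
print("box",ray(c,B(592,440),.052))
hsv=cv2.cvtColor(c["img"],cv2.COLOR_RGB2HSV);print(hsv[283,494],hsv[283,440])
m=((hsv[:,:,1].astype(int)>hsv[283,440,1]+25)).astype(np.uint8);m[:,:445]=0;m[:,545:]=0;m[:238]=0;m[326:]=0
m=cv2.morphologyEx(m,cv2.MORPH_OPEN,np.ones((3,3)));cs,_=cv2.findContours(m,0,1);r=cv2.minAreaRect(max(cs,key=cv2.contourArea));print("tray",r,ray(c,r[0],.013),ray(c,(495,281),.02))
b=ray(c,B(592,440),.052);plan([b[0],b[1],.12],0)
E
```

```text
base edge
[0.381 0.231 0.014] [0.634 0.269 0.014] yaw 8.5
[0.372 0.294 0.014] [0.381 0.231 0.014] yaw -81.9
post-pad
[0.5391139  0.28813154 0.092     ] [0.39985815 0.26717583 0.117     ] 8.557860892772577
plate
[ 0.68  -0.152  0.102] [0.698 0.04  0.102] yaw 84.7
[ 0.632 -0.082  0.102] [ 0.636 -0.034  0.102] yaw 85.2
bolt [ 0.66276578 -0.0604198   0.11      ] ear end mid [ 0.63358436 -0.0579276   0.102     ]
box [ 0.50867867 -0.06297025  0.052     ]
[ 12 144 126] [ 15 113 151]
tray ((492.84832763671875, 280.6793518066406), (64.11111450195312, 67.51597595214844), 85.2363510131836) [ 0.49713639 -0.39164989  0.013     ] [ 0.49559624 -0.3943528   0.02      ]
t 0.1 pos [0.2444 0.6286 0.2304] shift [-0.4969 -0.5486  0.1114] turn [-0.1  0.1 68.8] q7 -0.08
```

Call:
arm_command(commands=[-0.497,-0.5486,0,0,0,68.8,1,-0.497,-0.5486,0,0,0,68.8,1,-0.497,-0.5486,0,0,0,68.8,1,-0.497,-0.5486,0,0,0,68.8,1,-0.497,-0.5486,0,0,0,68.8,1,-0.497,-0.5486,0,0,0,68.8,1,-0.497,-0.5486,0,0,0,68.8,1,-0.497,-0.5486,0,0,0,68.8,1])

```text
t: 0.9
eef_pos: [0.3876, 0.2534, 0.2312]
tool_rot: [-0.0, 0.709, 0.705, -0.0]
contact_force: [1.8, -0.0, -0.0]
gripper_width: 0.996
grasp_force: 0.0
```

```bash
python3 -c "
from h import *
plan([.509,-.063,.15],0)"
```

```text
t 0.9 pos [0.3876 0.2534 0.2312] shift [-0.3157  0.1233  0.0811] turn [-0.  -0.  -0.3] q7 -0.66
```

Call:
arm_command(commands=[-0.3157,0.1233,0.05,0,0,0,1,-0.3157,0.1233,0.05,0,0,0,1,-0.3157,0.1233,0.05,0,0,0,1,-0.3157,0.1233,0.05,0,0,0,1,-0.3157,0.1233,0.05,0,0,0,1,-0.3157,0.1233,0.05,0,0,0,1,-0.3157,0.1233,0.05,0,0,0,1,-0.3157,0.1233,0.05,0,0,0,1])

```text
t: 1.7
eef_pos: [0.5112, -0.0668, 0.1809]
tool_rot: [0.001, 0.71, 0.704, -0.001]
contact_force: [-0.6, 0.0, -1.4]
gripper_width: 0.998
grasp_force: 0.0
```

```bash
python3 -c "
from h import *
c=snap('wrist','w1')
print('proj',proj(c,[.509,-.063,.069]),np.round(c['pose'],3).tolist())
plan([.509,-.063,.15],0)"
```

```text
proj [315.89707647 224.45236899] [[1.0, -0.007, -0.003, 0.511], [-0.008, -0.949, -0.314, 0.013], [-0.0, 0.314, -0.949, 0.323], [0.0, 0.0, 0.0, 1.0]]
t 1.75 pos [ 0.5106 -0.0635  0.1808] shift [ 0.0005 -0.0016  0.0308] turn [-0.1  0.1 -0.3] q7 0.22
```

View pics/w1.png

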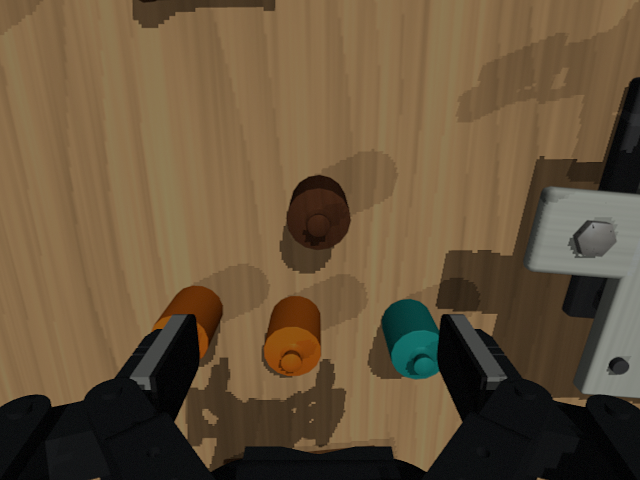

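Box knob is at (318,222) against a predicted (316,224), so the estimate is good. Descend and grip.

Call:
arm_command(commands=[0,-0.0016,0.04,0,0,0,1,0,-0.0016,0.08,0,0,0,1,0,-0.0016,0.12,0,0,0,1,0,-0.0016,0.15,0,0,0,1,0,-0.0016,0.163,0,0,0,1,0,-0.0016,0.163,0,0,0,0.2,0,-0.0016,0.163,0,0,0,0.2,0,-0.0016,0.163,0,0,0,0.2], force=30)

```text
t: 2.55
eef_pos: [0.5105, -0.06, 0.0199]
tool_rot: [0.001, 0.707, 0.707, 0.001]
contact_force: [0.2, -0.2, 1.8]
gripper_width: 0.518
grasp_force: 0.2
```

Call:
arm_command(commands=[0,0,0,0,0,0,0.2,0,0,0,0,0,0,0.2,0,0,0,0,0,0,0.2])

```text
t: 2.85
eef_pos: [0.5106, -0.06, 0.0201]
tool_rot: [0.001, 0.707, 0.707, 0.001]
contact_force: [-1.3, 0.8, 7.1]
gripper_width: 0.501
grasp_force: 30.5
```

```bash
python3 -c "
from h import *
c=load('w1');print(ray(c,(594,237),.11))
plan([.497,-.392,.12],0)"
```

```text
[ 0.65920426 -0.05896685  0.11      ]
t 2.85 pos [ 0.5106 -0.06    0.0201] shift [-0.332  -0.0133 -0.1002] turn [ 0.2 -0.   0. ] q7 0.41
```

Call:
arm_command(commands=[0,0,-0.04,0,0,0,0.2,0,0,-0.08,0,0,0,0.2,-0.03,-0.001,-0.1,0,0,0,0.2,-0.07,-0.003,-0.1,0,0,0,0.2,-0.115,-0.005,-0.1,0,0,0,0.2,-0.16,-0.007,-0.1,0,0,0,0.2,-0.205,-0.009,-0.1,0,0,0,0.2,-0.25,-0.011,-0.1,0,0,0,0.2])

```text
t: 3.65
eef_pos: [0.4983, -0.3118, 0.1195]
tool_rot: [0.001, 0.707, 0.707, 0.001]
contact_force: [1.1, -0.3, -0.3]
gripper_width: 0.504
grasp_force: 31.3
```

Call:
arm_command(commands=[-0.04,-0.002,0,0,0,0,0.2,-0.065,-0.002,0,0,0,0,0.2,-0.08,-0.002,0,0,0,0,0.2,-0.082,-0.002,0.02,0,0,0,0.2,-0.082,-0.002,0.04,0,0,0,0.2,-0.082,-0.002,0.04,0,0,0,0.2])

```text
t: 4.25
eef_pos: [0.4953, -0.3898, 0.0763]
tool_rot: [-0.002, 0.707, 0.708, -0.0]
contact_force: [-0.8, 0.4, -0.5]
gripper_width: 0.496
grasp_force: 31.3
```

```bash
python3 -c "
from h import *
plan([.497,-.392,.026],0);print(get_obs()['grasp_force'])"
```

```text
t 4.25 pos [ 0.4953 -0.3898  0.0763] shift [-0.0024  0.0019  0.0503] turn [-0.2 -0.2  0.1] q7 0.92
31.308690330406534
```

Call:
arm_command(commands=[-0.001,0,0.02,0,0,0,0.2,-0.001,0,0.035,0,0,0,0.2,-0.001,0,0.045,0,0,0,0.2,-0.001,0,0.05,0,0,0,0.2,-0.001,0,0.051,0,0,0,0.2,-0.001,0,0.051,0,0,0,0.2])

```text
t: 4.85
eef_pos: [0.4963, -0.3933, 0.0276]
tool_rot: [0.0, 0.707, 0.707, 0.0]
contact_force: [-0.5, -0.1, 0.0]
gripper_width: 0.506
grasp_force: 31.3
```

Call:
arm_command(commands=[0,0,0,0,0,0,0.75,0,0,0,0,0,0,0.75,0,0,0,0,0,0,0.75,0,0,0,0,0,0,0.75,0,0,-0.03,0,0,0,0.75,0,0,-0.07,0,0,0,0.75,0,0,-0.12,0,0,0,0.75,0,0,-0.16,0,0,0,0.75])

```text
t: 5.65
eef_pos: [0.4962, -0.3936, 0.1899]
tool_rot: [0.001, 0.707, 0.707, 0.0]
contact_force: [1.0, -0.7, -0.2]
gripper_width: 0.748
grasp_force: 0.0
```

```bash
python3 -c "
from h import *
s=snap('scene','s1');print('expected box top',proj(s,[.495,-.39,.057]))
cv2.imwrite('pics/s1c.png',cv2.resize(s['img'][290:430,60:250],None,fx=2,fy=2)[:,:,::-1])
plan([.53,.28,.2],98.5)"
```

```text
expected box top [141.18449933 344.8360579 ]
t 5.7 pos [ 0.4987 -0.3963  0.1966] shift [ 0.6763  0.0306 -0.0071] turn [ 0.7 -0.1 81.4] q7 0.85
```

View pics/s1c.png

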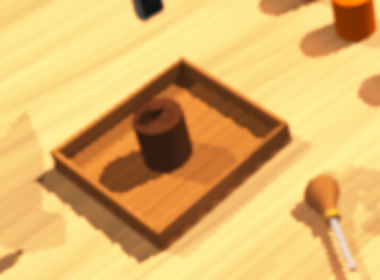

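Box stands upright near the tray centre. Go to above the jack.

Call:
arm_command(commands=[0.676,0.03,0,0,0,81.4,0.8,0.676,0.03,0,0,0,81.4,0.8,0.676,0.03,0,0,0,81.4,0.8,0.676,0.03,0,0,0,81.4,0.8,0.676,0.03,0,0,0,81.4,0.8,0.676,0.03,0,0,0,81.4,0.8,0.676,0.03,0,0,0,81.4,0.8,0.676,0.03,0,0,0,81.4,0.8])

```text
t: 6.5
eef_pos: [0.5135, -0.0063, 0.1874]
tool_rot: [-0.0, 0.979, 0.203, 0.0]
contact_force: [1.6, 0.1, 1.4]
gripper_width: 0.8
grasp_force: 0.0
```

```bash
python3 -c "
from h import *
plan([.539,.288,.2],98.5)"
```

```text
t 6.5 pos [ 0.5135 -0.0063  0.1874] shift [ 0.1402 -0.26   -0.0124] turn [-0.  -0.  14.9] q7 -0.9
```

Call:
arm_command(commands=[0.14,-0.26,-0.012,0,0,14.9,0.8,0.14,-0.26,-0.012,0,0,14.9,0.8,0.14,-0.26,-0.012,0,0,14.9,0.8,0.14,-0.26,-0.012,0,0,14.9,0.8,0.14,-0.26,-0.012,0,0,14.9,0.8,0.14,-0.26,-0.012,0,0,14.9,0.8,0.14,-0.26,-0.012,0,0,14.9,0.8,0.14,-0.26,-0.012,0,0,14.9,0.8])

```text
t: 7.3
eef_pos: [0.5368, 0.2873, 0.1988]
tool_rot: [0.0, 0.997, 0.079, -0.0]
contact_force: [-0.5, -1.7, -0.5]
gripper_width: 0.8
grasp_force: 0.0
```

```bash
python3 -c "
from h import *
c=snap('wrist','w2')
print('proj',proj(c,[.539,.288,.092]))
plan([.539,.288,.2],98.5)"
```

```text
proj [316.56252328 228.67836832]
t 7.35 pos [0.5371 0.2855 0.1991] shift [ 0.0023 -0.0022 -0.0009] turn [0.1 0.  0.3] q7 -1.56
```

View pics/w2.png

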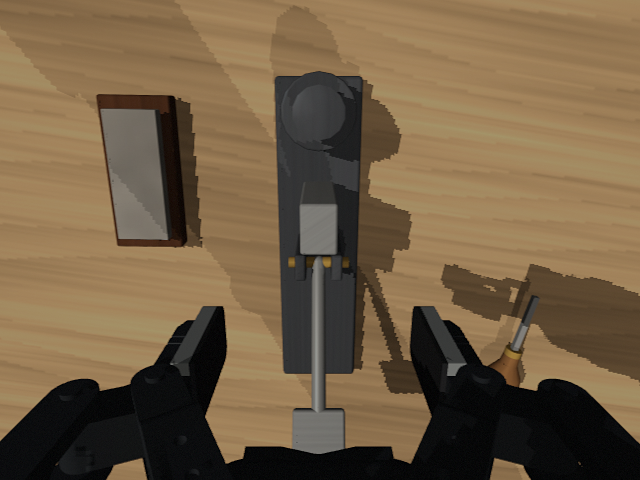

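Post top is centred at (319,229) against a predicted (316.6,228.7), about 1.5 mm off, and yaw is aligned. Descend and grip.

Call:
arm_command(commands=[0.002,-0.001,0.04,0,0,0,0.8,0.002,-0.001,0.08,0,0,0,0.8,0.002,-0.001,0.12,0,0,0,0.8,0.002,-0.001,0.14,0,0,0,0.8,0.002,-0.001,0.148,0,0,0,0.8,0.002,-0.001,0.148,0,0,0,0.8,0.002,-0.001,0.148,0,0,0,0,0.002,-0.001,0.148,0,0,0,0], force=80)

```text
t: 8.15
eef_pos: [0.5401, 0.2877, 0.0529]
tool_rot: [-0.001, 0.997, 0.077, 0.001]
contact_force: [0.1, 0.1, 0.1]
gripper_width: 0.474
grasp_force: 0.0
```

Call:
arm_command(commands=[0,0,0,0,0,0,0,0,0,0,0,0,0,0,0,0,0,0,0,0,0,0,0,0,0,0,0,0,0,0,0,0,0,0,0])

```text
t: 8.65
eef_pos: [0.5397, 0.2877, 0.0526]
tool_rot: [-0.0, 0.997, 0.077, 0.001]
contact_force: [-1.7, -1.8, 6.9]
gripper_width: 0.27
grasp_force: 78.7
```

```bash
python3 -c "
from h import *
o=get_obs();print(o['contact_force'],o['grasp_force'],o['gripper_width'])
plan([.539,.287,.05],98.5)"
```

```text
[-1.7347886  -1.76539405  6.85984534] 78.69800090789795 0.2696302783621448
t 8.65 pos [0.5397 0.2877 0.0526] shift [-0.0008  0.0006  0.0026] turn [-0.  -0.1  0.4] q7 -1.43
```

Call:
arm_command(commands=[0,0,-0.01,0,0,0,0,0,0,-0.025,0,0,0,0,0,0,-0.045,0,0,0,0,0,0,-0.065,0,0,0,0,0,0,-0.08,0,0,0,0,0,0,-0.09,0,0,0,0,0,0,-0.09,0,0,0,0])

```text
t: 9.35
eef_pos: [0.5396, 0.288, 0.1427]
tool_rot: [-0.001, 0.997, 0.077, 0.001]
contact_force: [0.6, 0.4, -7.4]
gripper_width: 0.269
grasp_force: 79.5
```

```bash
python3 -c "
from h import *
o=get_obs();print(o['contact_force'],o['torque'],o['grasp_force'],o['gripper_width'])
plan([.4817,-.0437,.143],84.9)"
```

```text
[ 0.55045548  0.36255586 -7.36776843] [ 0.04148179 -0.10106362  0.02866566] 79.50618982315063 0.2690964262922837
t 9.35 pos [0.5396 0.288  0.1427] shift [-0.1083  0.3188 -0.0008] turn [-0.1 -0.1 14. ] q7 -1.51
```

Call:
arm_command(commands=[-0.007,0.02,0,0,0,1,0,-0.02,0.06,0,0,0,3,0,-0.034,0.1,0,0,0,5,0,-0.048,0.14,0,0,0,7,0,-0.061,0.18,0,0,0,9,0,-0.075,0.22,0,0,0,11,0,-0.088,0.26,0,0,0,12.5,0,-0.1,0.295,0,0,0,13.5,0])

```text
t: 10.15
eef_pos: [0.4843, -0.0213, 0.1409]
tool_rot: [0.0, 0.999, -0.042, -0.0]
contact_force: [0.1, -0.3, -6.8]
gripper_width: 0.271
grasp_force: 79.5
```

Call:
arm_command(commands=[-0.006,0.017,0,0,0,0.5,0,-0.008,0.023,0,0,0,0.5,0,-0.008,0.024,0.01,0,0,0.5,0,-0.008,0.024,0.01,0,0,0.5,0])

```text
t: 10.55
eef_pos: [0.4752, -0.0409, 0.1299]
tool_rot: [-0.0, 0.999, -0.044, -0.001]
contact_force: [-0.7, -0.1, -7.1]
gripper_width: 0.27
grasp_force: 80.0
```

```bash
python3 -c "
from h import *
o=get_obs();print(o['contact_force'],o['torque'],o['grasp_force'],o['gripper_width'])
c=snap('wrist','w3');T=snap('top','t3')
plan([.4817,-.0437,.0565],84.9)
a=c['img'];b=cv2.resize(T['img'][160:330,280:420],None,fx=2.824,fy=2.824)
cv2.imwrite('pics/j3.png',cv2.resize(np.hstack([a,b[:480]]),None,fx=.77,fy=.77)[:,:,::-1])
"
```

```text
[-0.68943504 -0.11783963 -7.10438724] [ 0.04970251  0.06460882 -0.00616502] 80.0364625453949 0.2704215551026718
t 10.65 pos [ 0.4758 -0.0411  0.1307] shift [0.0062 0.0021 0.0742] turn [0.  0.1 0.1] q7 -1.18
```

View pics/j3.png

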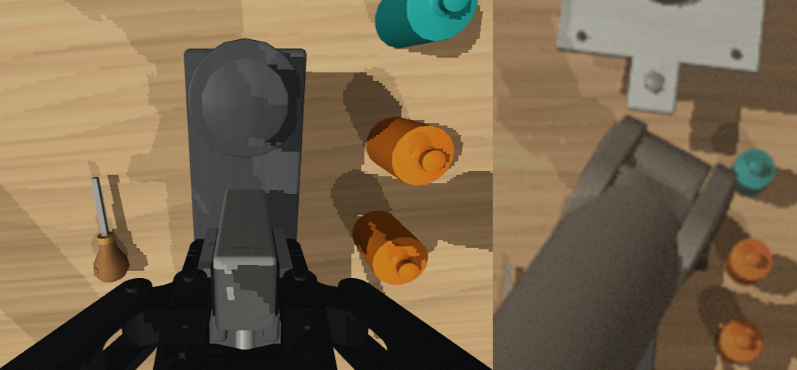

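The wrist crop shows the saddle's top circle around (245,102), i.e. full image (318,132), with the base straight ahead. The top view shows the ear with its bolt free in front of the jack.

```bash
python3 -c "
from h import *
c=load('w3');p=ray(c,(318,130),.1475);e=np.array([.4758,-.0411]);d=p[:2]-e
a=np.radians(-5.1);print(p,'along',d@[np.cos(a),np.sin(a)],'across',d@[-np.sin(a),np.cos(a)])
"
```

```text
[ 0.54542461 -0.04761472  0.1475    ] along 0.06992809689267031 across -0.00029969943154594184
```

Call:
arm_command(commands=[0.006,0.002,0.02,0,0,0,0,0.006,0.002,0.04,0,0,0,0,0.006,0.002,0.06,0,0,0,0,0.006,0.002,0.07,0,0,0,0,0.006,0.002,0.074,0,0,0,0,0.006,0.002,0.074,0,0,0,0])

```text
t: 11.25
eef_pos: [0.4817, -0.0448, 0.0573]
tool_rot: [0.0, 0.999, -0.045, -0.0]
contact_force: [-0.4, 0.0, -7.3]
gripper_width: 0.267
grasp_force: 79.9
```

```bash
python3 -c "
from h import *
o=get_obs();print(o['contact_force'])
c=snap('wrist','w4')
cv2.imwrite('pics/w4v.png',c['img'][:,:,::-1])
plan([.5913,-.0535,.0555],84.9)"
```

```text
[-0.43332018  0.04117038 -7.34481009]
t 11.3 pos [ 0.482  -0.045   0.0577] shift [ 0.1096 -0.0013  0.0023] turn [ 0. -0. -0.] q7 -1.04
```

View pics/w4v.png

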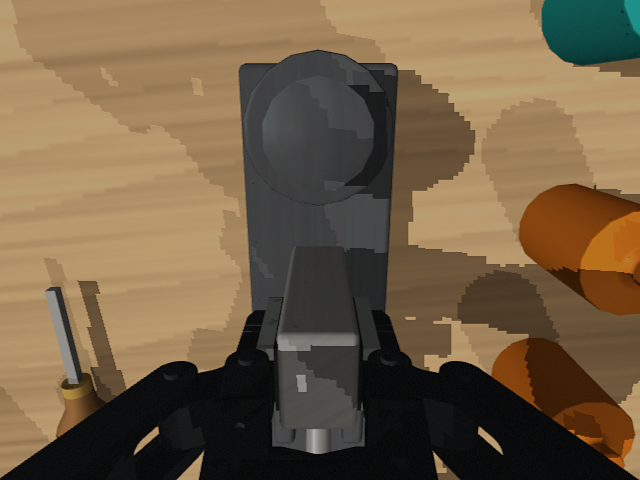

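Jack is held level with the saddle at (318,128). Slide in under the pad with a 3 mm lift.

Call:
arm_command(commands=[0.01,-0.001,0.002,0,0,0,0,0.03,-0.001,0.002,0,0,0,0,0.05,-0.001,0.002,0,0,0,0,0.07,-0.001,0.002,0,0,0,0,0.09,-0.001,0.002,0,0,0,0,0.105,-0.001,0.002,0,0,0,0,0.11,-0.001,0.002,0,0,0,0,0.11,-0.001,0.002,0,0,0,0])

```text
t: 12.1
eef_pos: [0.5921, -0.0538, 0.0555]
tool_rot: [0.0, 0.999, -0.045, 0.0]
contact_force: [-0.0, -0.0, -6.8]
gripper_width: 0.272
grasp_force: 80.1
```

```bash
python3 -c "
from h import *
o=get_obs();print(o['contact_force'])
c=snap('wrist','w5');cv2.imwrite('pics/w5v.png',c['img'][:,:,::-1])
print('bolt proj',proj(c,[.6618,-.06,.11]))
plan([.5921,-.0538,.0526],84.9)"
```

```text
[-0.03399308 -0.00972967 -6.77425325]
bolt proj [315.14734709 144.37768201]
t 12.15 pos [ 0.5909 -0.0538  0.0553] shift [ 0.0012 -0.0002  0.0027] turn [ 0.  0. -0.] q7 -1.07
```

View pics/w5v.png

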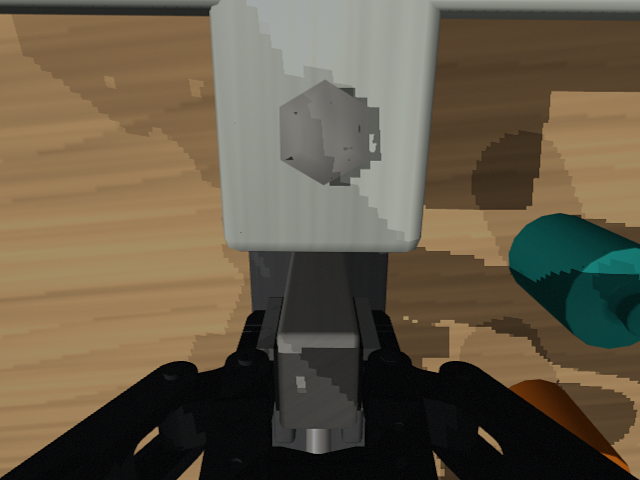

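Bolt is at (324,133) against a predicted (315,144), so shift about 2–3 mm forward and 1.5 mm right, then set down and let go.

Call:
arm_command(commands=[0.002,0.001,0,0,0,0,0,0.003,0.0015,0.0,0,0,0,0,0.003,0.0015,0.0015,0,0,0,0,0.003,0.0015,0.003,0,0,0,0,0.003,0.0015,0.003,0,0,0,0])

```text
t: 12.65
eef_pos: [0.5937, -0.0558, 0.0526]
tool_rot: [-0.0, 0.999, -0.045, -0.0]
contact_force: [-3.6, 1.0, -0.5]
gripper_width: 0.272
grasp_force: 80.7
```

```bash
python3 -c "
from h import *
o=get_obs();print(o['contact_force'])
plan([.594,-.0555,.0526],84.9)"
```

```text
[-3.60539916  1.04667882 -0.47098025]
t 12.65 pos [ 0.5937 -0.0558  0.0526] shift [ 0.0003 -0.0003  0.    ] turn [-0.   0.  -0.1] q7 -1.07
```

Call:
arm_command(commands=[0,0,0,0,0,0,0.5,0,0,0,0,0,0,0.5,0,0,0,0,0,0,0.5,0,0,-0.02,0,0,0,0.5,0,0,-0.05,0,0,0,0.5,0,0,-0.09,0,0,0,0.5,0,0,-0.12,0,0,0,0.5,0,0,-0.12,0,0,0,0])

```text
t: 13.45
eef_pos: [0.5968, -0.0567, 0.1767]
tool_rot: [-0.0, 0.999, -0.045, 0.004]
contact_force: [-0.5, 0.1, -0.7]
gripper_width: 0.344
grasp_force: 0.0
```

```bash
python3 -c "
from h import *
a=np.radians(-5.1);u=np.array([np.cos(a),np.sin(a)]);p=np.array([.5937,-.0558])-.139*u;print(p)
plan([p[0],p[1],.16],84.9)
c=snap('wrist','w6');print(proj(c,[p[0],p[1],.117]),proj(c,[.5937,-.0558,.092]))"
```

```text
[ 0.45525029 -0.04344369]
t 13.45 pos [ 0.5968 -0.0567  0.1767] shift [-0.1423 -0.0004  0.0156] turn [-0.  -0.4 -0.1] q7 -1.18
[315.99039455 473.41666451] [315.84235077 250.09805649]
```

Jack placed, no disturbance force on release. Move above the handle pad with fingers shut and measure from close by numerically.

Call:
arm_command(commands=[-0.04,0,0,0,-0.2,0,0,-0.08,0,0,0,-0.2,0,0,-0.12,0,0,0,-0.2,0,0,-0.145,0,0.01,0,-0.2,0,0,-0.145,0,0.025,0,-0.2,0,0,-0.145,0,0.025,0,-0.2,0,0])

```text
t: 14.1
eef_pos: [0.4474, -0.042, 0.1456]
tool_rot: [-0.0, 0.999, -0.045, -0.004]
contact_force: [-0.2, -0.0, -0.1]
gripper_width: 0.001
grasp_force: 0.0
```

```bash
python3 -c "
from h import *
o=get_obs();print(o['contact_force'])
plan([.4503,-.043,.125],84.9)
s=snap('scene','s7')
print(proj(s,[.455,-.0434,.117]),proj(s,[.5937,-.0558,.092]))
cv2.imwrite('pics/s7c.png',cv2.resize(s['img'][180:360,200:440],None,fx=3,fy=3,interpolation=cv2.INTER_CUBIC)[:,:,::-1])"
```

```text
[-0.23545284 -0.00575246 -0.10230571]
t 14.1 pos [ 0.4474 -0.042   0.1456] shift [0.0032 0.0007 0.0206] turn [ 0.   0.4 -0. ] q7 -1.23
[265.13490434 227.95650994] [308.06262056 265.99967479]
```

View pics/s7c.png

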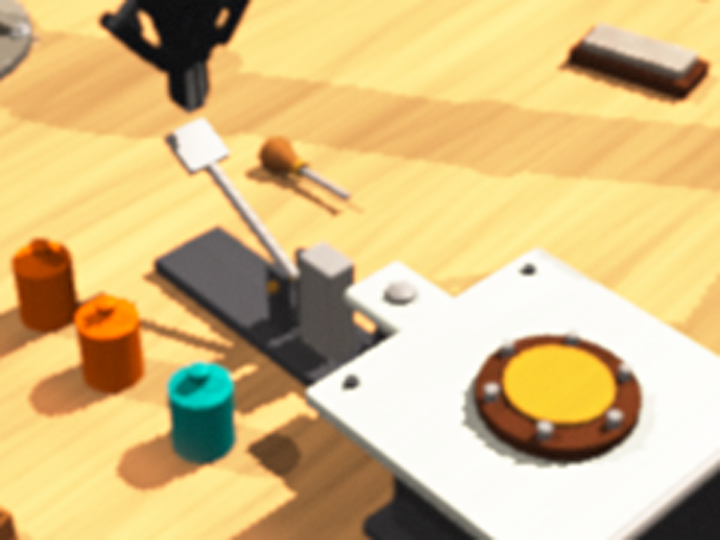

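Handle pad is at (198,143) in the crop, i.e. (266,228), matching the prediction, and the jack sits under the ear. First press.

Call:
arm_command(commands=[0.001,0.0005,0.02,0,0,0,0,0,0.0005,0.032,0,0,0,0,-0.005,0.0005,0.045,0,0,0,0,-0.009,0.0005,0.058,0,0,0,0,-0.011,0.0005,0.07,0,0,0,0,-0.013,0.0005,0.08,0,0,0,0,-0.013,0.0005,0.087,0,0,0,0,-0.013,0.0005,0.087,0,0,0,0])

```text
t: 14.95
eef_pos: [0.4367, -0.0422, 0.0601]
tool_rot: [0.0, 0.999, -0.045, -0.002]
contact_force: [0.0, 1.4, 6.6]
gripper_width: 0.005
grasp_force: 3.1
```

```bash
python3 -c "
from h import *
o=get_obs();print(o['contact_force'],o['eef_pos'])"
```

```text
[0.00781506 1.42766403 6.59032343] [ 0.43670448 -0.04218718  0.06006219]
```

Good force; press on towards the stop gradually.

Call:
arm_command(commands=[0,0,0.004,0,0,0,0,0,0,0.007,0,0,0,0,0,0,0.007,0,0,0,0,0,0,0.007,0,0,0,0])

```text
t: 15.35
eef_pos: [0.4366, -0.0422, 0.0537]
tool_rot: [-0.0, 0.999, -0.045, -0.002]
contact_force: [-1.9, 0.7, 6.4]
gripper_width: -0.0
grasp_force: 3.3
```

Call:
arm_command(commands=[0,0,0.002,0,0,0,0,0,0,0.002,0,0,0,0])

```text
t: 15.55
eef_pos: [0.4367, -0.0422, 0.0517]
tool_rot: [-0.0, 0.999, -0.045, -0.002]
contact_force: [-1.5, -0.2, 8.2]
gripper_width: -0.005
grasp_force: 3.3
```

Call:
arm_command(commands=[0,0,0.002,0,0,0,0,0,0,0.002,0,0,0,0])

```text
t: 15.75
eef_pos: [0.4367, -0.0422, 0.0497]
tool_rot: [-0.0, 0.999, -0.045, -0.002]
contact_force: [-1.8, 0.5, 7.3]
gripper_width: 0.0
grasp_force: 3.4
```

```bash
python3 -c "
from h import *
s=snap('scene','s8')
cv2.imwrite('pics/s8c.png',cv2.resize(s['img'][180:360,200:440],None,fx=3,fy=3,interpolation=cv2.INTER_CUBIC)[:,:,::-1])
print(proj(s,[.6637,-.062,.11]),proj(s,[.6637,-.062,.124]))
b=load('s7')
for n,c in(('before',b),('now',s)):
    g=cv2.cvtColor(c['img'],cv2.COLOR_RGB2GRAY)
# shift of ear/bolt patch
t=cv2.cvtColor(b['img'],cv2.COLOR_RGB2GRAY)[268:286,322:346];g=cv2.cvtColor(s['img'],cv2.COLOR_RGB2GRAY)[255:295,310:358]
r=cv2.matchTemplate(g,t,cv2.TM_CCOEFF_NORMED);_,m,_,l=cv2.minMaxLoc(r);print('bolt shift',l[0]-12,l[1]-13,m)
t=cv2.cvtColor(b['img'],cv2.COLOR_RGB2GRAY)[258:285,298:320];g=cv2.cvtColor(s['img'],cv2.COLOR_RGB2GRAY)[250:293,290:328]
r=cv2.matchTemplate(g,t,cv2.TM_CCOEFF_NORMED);_,m,_,l=cv2.minMaxLoc(r);print('post shift',l[0]-8,l[1]-8,m)
"
```

```text
[332.23439615 275.18621274] [332.36590812 269.57588519]
bolt shift 1 -5 0.973225474357605
post shift 0 0 0.9117869138717651
```

View pics/s8c.png

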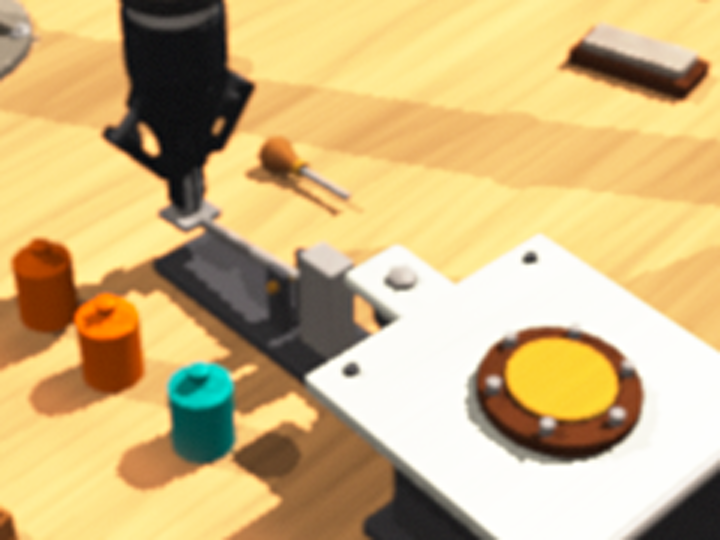

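Bolt rose 5 px (about 12.5 mm), the post hasn't shifted, and the fingers are on the pad at (190,212). Push to the stop.

Call:
arm_command(commands=[0,0,0.0015,0,0,0,0,0,0,0.0015,0,0,0,0])

```text
t: 16.0
eef_pos: [0.4368, -0.0422, 0.0483]
tool_rot: [-0.0, 0.999, -0.045, -0.002]
contact_force: [-1.7, 1.4, 9.2]
gripper_width: -0.003
grasp_force: 4.6
```

Call:
arm_command(commands=[0,0,0.001,0,0,0,0,0,0,0.001,0,0,0,0])

```text
t: 16.2
eef_pos: [0.4369, -0.0422, 0.0476]
tool_rot: [-0.0, 0.999, -0.045, -0.002]
contact_force: [-3.3, 1.4, 16.4]
gripper_width: 0.001
grasp_force: 8.4
```

Call:
arm_command(commands=[0,0,0.001,0,0,0,0,0,0,0.001,0,0,0,0])

```text
t: 16.4
eef_pos: [0.4369, -0.0422, 0.047]
tool_rot: [-0.001, 0.999, -0.045, -0.001]
contact_force: [-5.3, 2.2, 23.8]
gripper_width: 0.0
grasp_force: 12.3
```

Stop reached. Let the handle back up along the arc.

Call:
arm_command(commands=[0,0,-0.012,0,0,0,0,0.002,0,-0.025,0,0,0,0,0.004,0,-0.038,0,0,0,0,0.008,0,-0.052,0,0,0,0,0.012,0,-0.066,0,0,0,0,0.012,0,-0.078,0,0,0,0,0.012,0,-0.085,0,0,0,0,0.012,0,-0.085,0,0,0,0])

```text
t: 17.2
eef_pos: [0.4485, -0.043, 0.1313]
tool_rot: [-0.0, 0.999, -0.045, -0.001]
contact_force: [-0.6, -0.2, -0.7]
gripper_width: 0.001
grasp_force: 0.0
```

Call:
arm_command(commands=[0,0,0,0,0,0,0,0,0,0,0,0,0,0,0,0,0,0,0,0,0])

```text
t: 17.5
eef_pos: [0.4479, -0.0431, 0.1304]
tool_rot: [0.0, 0.999, -0.045, -0.002]
contact_force: [0.5, -0.2, 0.3]
gripper_width: -0.004
grasp_force: 0.0
```

```bash
python3 -c "
from h import *
s=snap('scene','s9');b=load('s7')
G=lambda c:cv2.cvtColor(c['img'],cv2.COLOR_RGB2GRAY)
for n,(x0,y0,x1,y1) in dict(bolt=(322,268,346,286),post=(298,258,320,285),pad=(254,216,280,240)).items():
    r=cv2.matchTemplate(G(s)[y0-10:y1+10,x0-10:x1+10],G(b)[y0:y1,x0:x1],cv2.TM_CCOEFF_NORMED);_,m,_,l=cv2.minMaxLoc(r);print(n,l[0]-10,l[1]-10,round(m,3))
print(get_obs()['contact_force'],get_obs()['eef_pos'])"
```

```text
bolt 0 0 0.998
post 0 0 1.0
pad 2 2 0.593
[ 0.57199668 -0.33153632 -0.74846012] [ 0.44803849 -0.04312113  0.13042526]
```

Plate back down, jack unmoved. Second press.

Call:
arm_command(commands=[0,0,0.013,0,0,0,0,-0.004,0,0.026,0,0,0,0,-0.007,0,0.04,0,0,0,0,-0.009,0,0.053,0,0,0,0,-0.011,0,0.064,0,0,0,0,-0.012,0,0.074,0,0,0,0,-0.012,0,0.08,0,0,0,0,-0.012,0,0.083,0,0,0,0])

```text
t: 18.35
eef_pos: [0.4362, -0.042, 0.0476]
tool_rot: [-0.0, 0.999, -0.045, -0.002]
contact_force: [-3.5, 2.3, 17.9]
gripper_width: 0.002
grasp_force: 8.7
```

Call:
arm_command(commands=[0,0,0.001,0,0,0,0,0,0,0.001,0,0,0,0,0,0,0.001,0,0,0,0,0,0,0.001,0,0,0,0,0,0,0.001,0,0,0,0])

```text
t: 18.85
eef_pos: [0.4362, -0.042, 0.0474]
tool_rot: [-0.001, 0.999, -0.045, -0.002]
contact_force: [-4.1, 1.3, 17.2]
gripper_width: 0.002
grasp_force: 9.1
```

```bash
python3 -c "
from h import *
s=snap('scene','s10');b=load('s7')
G=lambda c:cv2.cvtColor(c['img'],cv2.COLOR_RGB2GRAY)
for n,(x0,y0,x1,y1) in dict(bolt=(322,268,346,286),post=(298,258,320,285)).items():
    r=cv2.matchTemplate(G(s)[y0-10:y1+10,x0-10:x1+10],G(b)[y0:y1,x0:x1],cv2.TM_CCOEFF_NORMED);_,m,_,l=cv2.minMaxLoc(r);print(n,l[0]-10,l[1]-10,round(m,3))
print(get_obs()['contact_force'],get_obs()['eef_pos'])"
```

```text
bolt 0 -5 0.974
post 0 0 0.913
[-5.09641718  1.48853273 18.05419572] [ 0.43621269 -0.04194483  0.04745229]
```

Plate raised again, handle held steady at its stop, jack unmoved. Hand in.

```bash
python3 -c "
from h import *
print(hand_in())"
```

```text
the job is handed in; nothing more can be done
None
```

The job is handed in at about 19 s of the 72 s: the bead box stands in the tray, the jack is under the pad and was pumped down, up and down again, and the arm still holds the handle on its stop with the plate raised; the judge's verdict was not shown.

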